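Slide the saucepan onto the heating ring and switch the hob on

TASK

Push the lidded saucepan across the glass hob until its base stands wholly inside the thick red ring, and only then press the green button on the hob right down and let it come up again. Push the pan by its steel side only: do not lift or tip it, do not touch its black handle or lid knob, and leave everything else where it stands.

Things in the scene. Friction and masses are not known exactly. Their poses are not given: they have to be found in the camera images.
- pan: Low round stainless-steel saucepan, lid locked on, standing on the hob glass and not fastened. Straight upright side, 140 mm in diameter from 6 to 50 mm above its base (foot 132 mm across); lid rim 142 mm across at 51 to 54 mm, nearly flat lid up to 60 mm. 0.5 to 1 kg; it slides with some 2.5 to 7 N. Origin: centre of its underside; z up; the handle sticks out along its own -x.
- pan_grips: The pan's black plastic parts, fixed to the pan (same origin and axes as the pan): straight handle along -x, from 69 to 189 mm from the pan's axis, 18 mm wide, 36 to 48 mm above the pan's base; and lid knob on the axis, 26 mm across, its top 74 mm above the base. Must not be touched.
- hob: Black glass hob with a steel rim, fixed in the worktop, 330 mm (its x) by 560 mm (its y); the glass top is 12 mm above the worktop. Origin: its centre at worktop level; x points away from the robot side, to the edge where the button is; z up.
- red_ring: The mark for the pan: thick flat red ring on the glass, inner diameter 168 mm, outer 184 mm, only painted (nothing to bump into). It may be at the left or the right half of the hob; the pan starts on the other half. Origin: its centre, at glass level.
- power_top (a point): Centre of the top of the hob's green push button (30 mm across) when it is up; the button stands, top 22 mm above the glass, in a round aluminium housing (46 mm across, 12 mm high) at the middle of the hob's far edge and is pressed straight down. The point moves with the button.
- power (a joint): Travel of the green button: 0 when up, 0.006 m fully down; a spring returns it. About 4 N holds it fully down.
- salt: White salt jar with steel cap, 42 mm across, 55 mm high, on a far corner of the glass. Origin: centre of its underside. Leave alone.
- pepper: Amber pepper jar with black cap, 42 mm across, 55 mm high, on the other far corner of the glass. Origin: centre of its underside. Leave alone.
- mug: Red mug, 74 mm across, 85 mm high, handle along its +y, on the worktop right of the hob. Origin: centre of its underside. Leave alone.
- oil: Yellow oil bottle, 68 mm across, 200 mm high, on the worktop left of the hob. Origin: centre of its underside. Leave alone.
- sponge: Yellow sponge block, 100 x 65 x 32 mm, on the worktop left of the hob. Origin: centre of its underside. Leave alone.
- tumbler: Drinking glass, 68 mm across, 100 mm high, on the worktop right of the hob. Origin: centre of its underside. Leave alone.
- spoon: Wooden spoon lying on the worktop beyond the hob, lengthwise along its own x. Leave alone.

How it is judged:
On the way, in this order (a step that is already met when the one before it is completed fails the run):
1. the pan stands inside the red ring, at rest (horizontal distance between pan and red_ring below 0.014 m and linear speed of pan below 0.02 m/s and z of pan in the frame of hob between 0.009 and 0.016 m and angle between pan's own z axis and vertical below 0.06 rad), for 0.2 s.
2. the green button is pressed right down (value of joint power above 0.005 m and horizontal distance between pan and red_ring below 0.014 m), for 0.05 s.
At the end, for the whole second after the job is handed in: The pan stands flat on the glass and at rest with its whole base inside the red ring (its centre within 14 mm of the ring's centre), the button has been pressed right down after that and is up again, and the jars, mug, bottle, sponge, glass and spoon are within 20 mm of where they began (horizontal distance between pan and red_ring below 0.014 m and z of pan in the frame of hob between 0.009 and 0.016 m and angle between pan's own z axis and vertical below 0.06 rad and linear speed of pan below 0.01 m/s and value of joint power below 0.0015 m and distance of each of salt, pepper, mug, oil, sponge, tumbler, spoon from where it was at the start of the episode below 0.02 m); the robot touches nothing.
It fails at once if the pan is lifted off the glass (z of pan in the frame of hob above 0.02 m).
It fails at once if the pan is tipped (angle between pan's own z axis and vertical above 0.15 rad).
It fails at once if the pan's black handle or knob is touched (contact force between any of the fingers, the arm and pan_grips above 0.5 N).
It fails at once if the button is pressed before the pan is in the ring (value of joint power above 0.003 m and not (horizontal distance between pan and red_ring below 0.014 m)).
It fails at once if something else is disturbed (distance of any of salt, pepper, mug, oil, sponge, tumbler, spoon from where it was at the start of the episode above 0.02 m).
It also fails if it takes over 51 s, if anything falls off the work surface, if the arm or the gripper's body presses on something with over 40 N, if the wrist force passes 120 N, or if a joint passes its speed limit or range.

ROBOT

A 6-joint arm with a two-finger parallel gripper is mounted at the origin on the work surface. World frame = base frame: x ahead of the robot, y to its left, z up, the work surface at z = 0. Lengths are in m, angles in rad, forces in N, time in s.
With the tool pointing down it reaches from about 0.3 to 0.775 m from the base axis. Payload 14.6 kg.
Tool frame: the origin (TCP) lies midway between the tips of the shut fingers; the grasp point (between the pads) lies 19 mm behind it (ctrl.tcp_to_grasp is the z of the grasp point in the tool frame, in m); z points along the fingers, y is the line along which they close (so a half turn about z gives the same grasp; the last joint's range is limited). The gripper opens to 94 mm and grips with 3 to 60 N. Pads are 16 mm wide; open, the fingers measure 119 mm over their backs; the gripper's body (75 mm by 177 mm) begins 78 mm behind the grasp point.
Start: joints at [1.258, 0.3, 1.521, -0, 1.321, -0.067], TCP at [0.134, 0.533, 0.205] pointing down, gripper open.
Joint ranges: [-3.03, 3.03], [-0.79, 2.21], [0.23, 2.52], [-1.04, 4.18], [0, 3.07], [-2.55, 2.55]. Speed limits (rad/s): [2.22, 2.22, 2.57, 3.14, 3.14, 3.14].

INTERFACE

Orientations are given as [roll, pitch, yaw] about the fixed x, y, z axes, in that order (R = Rz(yaw) Ry(pitch) Rx(roll)).
In Python, from station import monitor, camera, ctrl gives the robot as it stands.
- The arm moves only by the tool apply_moves, never from a script. Its argument "plan" is one flat list of numbers, 4 for each row, row after row: the shift along the tool's x, y, z in mm, then the turn about the tool's z in rad. In form: [dx, dy, dz, spin, dx, dy, dz, spin, ...]. A call has 1 to 20 rows; each row shifts and turns the commanded pose from where the row before left it, along the tool's axes as they then stand; what a row does not reach is not made up. A row lasts 1/10 s, in which the tool goes at most 50 mm and 8.59 degrees, less where a joint would pass 70% of its speed; a pose out of reach is approached as far as the arm can. A call is refused whole if a number of a shift passes 50 or a number of a turn 0.15, either way. A call with a gripper value outside its range is refused whole. "hand" is the gripper command: -1 is shut, 1 is fully open, values between are in proportion, set as the call begins (left out, the last holds). The fingers move at their own pace and stop on an object; "squeeze" is the grip in N (left out, the last holds). Time passes only in rows, so rows that do not move let the fingers close. It gives the time, the measured TCP pose, the force, the opening and the grip force at its end, in the units of the state.
- monitor.get_obs(): the state, without advancing time (a new reading comes with each control period).
- camera(name): name is "scene" or "top" or "wrist"; returns a dict with "image" (420x560x3 uint8, red, green, blue), "range_z" (420x560 float32, m along the optical axis (not along the pixel's ray), 0 where there is no reading), "mtx" (3x3 intrinsics, pixels), "rvec" (rotation vector, rad) and "tvec" (3), from world to camera coordinates, as OpenCV has them. Camera axes: x right, y down, z forward; pixel columns grow to the right and rows downward; lengths in m; the calibration is good to about 2 mm. A picture is of the moment at which its call begins.
- ctrl.hand_in(): hands the job in; it is judged then, once.
The state is a dict: "time_s": time; "qpos": joint angles; "joint_vel": joint speeds; "tau": joint torques, N m; "ee_pos": TCP position; "eef_rot": TCP orientation; "force": force on the tool from outside, world axes, zero at the start; "moment": the same for the moment, N m; "grip_width": finger opening in m; "grip_force": force on a finger pad.
Only numpy, scipy, OpenCV 4.12 (cv2) and the standard library are available. Lean on these libraries where they do the work, as an engineer would, in place of code of your own. Each camera call takes 0.05 s, during which the arm holds its last target. There are 200 camera calls.

## Working session

There is one attempt and no reset: what is moved stays moved. The work goes in short steps, Python scripts to look and compute and a tool call to move; the robot and the scene stay as the last step left them, time stands still between calls to the robot, and variables do not carry over. Pictures are saved under pics/ and viewed, at most 10 in all, crops included, and the job is handed in when it is done.

Besides the shell and the picture viewer there is one more tool, called after "Request:" by a JSON object that holds its "fn" and its "kwargs". apply_moves: Moves the arm, as the interface text tells. Its arguments: {"type":"object","properties":{"plan":{"type":"array","items":{"type":"number"}},"hand":{"type":"number"},"squeeze":{"type":"number"}},"required":["plan"]}

```bash
mkdir -p pics; cat > h.py <<'E'
import numpy as np, cv2
from station import monitor, camera, ctrl
def cast(c,uv,z):
    R,_=cv2.Rodrigues(np.array(c["rvec"],float)); t=np.array(c["tvec"],float).reshape(3)
    o=-R.T@t; uv=np.atleast_2d(uv).astype(float)
    d=np.c_[uv,np.ones(len(uv))]@np.linalg.inv(np.array(c["mtx"])).T@R
    return o+d*((z-o[2])/d[:,2])[:,None]
def save(c,n): cv2.imwrite(f"pics/{n}.png",cv2.cvtColor(c["image"],cv2.COLOR_RGB2BGR))
def cloud(c):
    v,u=np.mgrid[:420,:560]; R,_=cv2.Rodrigues(np.array(c["rvec"],float)); t=np.array(c["tvec"],float).reshape(3)
    z=c["range_z"]; p=np.stack([u,v,np.ones_like(u)],-1)@np.linalg.inv(np.array(c["mtx"])).T*z[...,None]
    return (p-t)@R
E
python3 - <<'E'
from h import *
np.set_printoptions(precision=4,suppress=True)
c=camera("top");save(c,"top0");s=camera("scene");save(s,"scene0")
o=monitor.get_obs();print(o)
np.savez("top0.npz",**c)
for uv in [(0,0),(559,0),(0,419),(559,419)]: print(cast(c,uv,0.012))
E
```

```text
{'time_s': 0.1, 'qpos': array([ 1.2584,  0.3004,  1.5215,  0.    ,  1.3207, -0.0666]), 'joint_vel': array([ 0.0011, -0.0031, -0.0026, -0.0013,  0.0003,  0.0012]), 'tau': array([  0.004 , -53.2653, -35.3275,   0.0711,   0.0235,  -0.    ]), 'ee_pos': array([0.1338, 0.5333, 0.205 ]), 'eef_rot': array([-3.1406, -0.0001,  2.8958]), 'force': array([ 1.0688, -0.7078,  0.6435]), 'moment': array([0.03  , 0.0076, 0.0119]), 'grip_force': 0.0, 'grip_width': 0.09418258280659123}
[[1.2799 0.9182 0.012 ]]
[[ 1.2633 -0.8877  0.012 ]]
[[-0.0388  0.8645  0.012 ]]
[[-0.0452 -0.8196  0.012 ]]
```

View pics/top0.png

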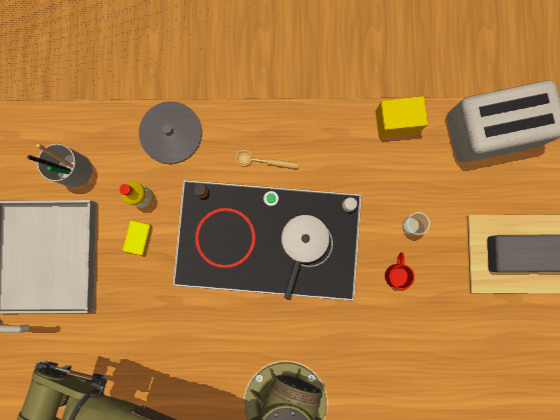

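View pics/scene0.png

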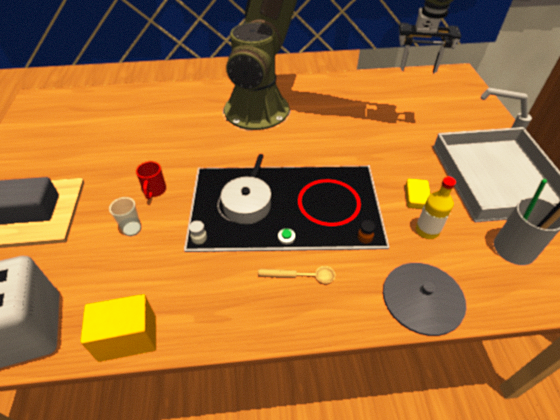

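The top view shows the ring on the left half at about (225,238) and the pan at (305,239) with its handle down to (290,297). The button is at (271,198), and the path between pan and ring is clear. Next I'll measure these.

```bash
cat >> h.py <<'E'
def ringpan(c):
    im=c["image"]; h=cv2.cvtColor(im,cv2.COLOR_RGB2HSV); P=cloud(c)
    hob=np.zeros(im.shape[:2],bool); hob[175:305,170:365]=True
    red=hob&((h[...,0]<8)|(h[...,0]>172))&(h[...,1]>150)&(h[...,2]>80)
    v,u=np.nonzero(red); q=cast(c,np.c_[u,v],0.012)[:,:2]
    fit=lambda q:np.linalg.lstsq(np.c_[2*q,np.ones(len(q))],(q**2).sum(1),rcond=None)[0]
    f=fit(q); rr=np.sqrt(f[2]+f[:2]@f[:2])
    g=hob&(h[...,0]>45)&(h[...,0]<85)&(h[...,1]>120); v,u=np.nonzero(g); b=cast(c,[[u.mean(),v.mean()]],0.034)[0]
    lid=hob&(P[...,2]>0.058)&(P[...,2]<0.078)
    n,l,s,ce=cv2.connectedComponentsWithStats(((h[...,1]<60)&(h[...,2]>90)&hob&lid).astype(np.uint8))
    k=1+np.argmax(s[1:,4]); cs,_=cv2.findContours((l==k).astype(np.uint8),0,cv2.CHAIN_APPROX_NONE)
    (x,y),r=cv2.minEnclosingCircle(max(cs,key=len)); pc=cast(c,[[x,y],[x+r,y]],0.067)
    w=P[l==k]
    dk=hob&(P[...,2]>0.04)&(P[...,2]<0.066)&(h[...,2]<80); v,u=np.nonzero(dk); hp=P[dk]
    d=np.linalg.norm(hp[:,:2]-pc[0,:2],axis=1); hp=hp[(d>.085)&(d<.2)]
    return dict(ring=f[:2],rr=rr,button=b,pan=pc[0],panr=abs(pc[1]-pc[0])[1],pan_med=(w[:,:2].min(0)+w[:,:2].max(0))/2,lidz=np.median(w[:,2]),handle=hp.mean(0) if len(hp) else None)
E
python3 - <<'E'
from h import *
np.set_printoptions(precision=4,suppress=True)
c=dict(np.load("top0.npz")); print(ringpan(c))
P=cloud(c); print(P[150:230:20,270], P[278,400],P[225,416],P[205,350],P[190,200],P[192,133])
o=monitor.get_obs(); r=cv2.Rodrigues; from scipy.spatial.transform import Rotation as R
print(R.from_euler('xyz',o['eef_rot']).as_matrix())
E
```

```text
{'ring': array([0.5062, 0.1862]), 'rr': np.float64(0.08850668362633664), 'button': array([0.6257, 0.043 , 0.034 ]), 'pan': array([ 0.4993, -0.061 ,  0.067 ]), 'panr': np.float64(0.07129065540605367), 'pan_med': array([ 0.5006, -0.0608]), 'lidz': np.float64(0.07001192536630167), 'handle': array([ 0.3697, -0.0194,  0.0605])}
[[ 0.7829  0.0449 -0.0011]
 [ 0.7181  0.0451  0.0026]
 [ 0.6537  0.0452  0.0094]
 [ 0.5906  0.0455  0.011 ]] [ 0.3772 -0.3573 -0.0042] [ 0.5417 -0.4111 -0.0021] [ 0.5989 -0.1971  0.0682] [0.6471 0.2554 0.0709] [0.6304 0.4322 0.1652]
[[-0.9699  0.2434 -0.0003]
 [ 0.2434  0.9699 -0.0009]
 [ 0.0001 -0.001  -1.    ]]
```

Request:
{"fn": "apply_moves", "kwargs": {"plan": [0, 0, 0, 0.135, 0, 0, 0, 0.135, 0, 0, 0, 0.135, 0, 0, 0, 0.135, 0, 0, 0, 0.135, 0, 0, 0, 0.135, 0, 0, 0, 0.135, 0, 0, 0, 0.135, 0, 0, 0, 0.135, 0, 0, 0, 0.135, 0, 0, 0, 0], "hand": 0.5}}

```text
time_s: 1.2
ee_pos: [0.1338, 0.5333, 0.2052]
eef_rot: [-3.141, 0.001, 1.544]
force: [0.3, 0.7, -0.5]
grip_width: 0.0706
grip_force: 0.0
```

Request:
{"fn": "apply_moves", "kwargs": {"plan": [-20, 10, 0, 0, -36, 20, 0, 0, -36, 20, 0, 0, -36, 20, 0, 0, -36, 20, 0, 0, -36, 20, 0, 0, -36, 20, 0, 0, -36, 20, 0, 0, -36, 20, 0, 0, -36, 20, 0, 0, -36, 20, 0, 0, -36, 20, 0, 0, -36, 20, 0, 0, -36, 20, 0, 0, -36, 20, 0, 0, -36, 20, 0, 0, -36, 20, 0, 0, -36, 20, 0, 0, -36, 20, 0, 0, -20, 10, 0, 0]}}

```text
time_s: 3.2
ee_pos: [0.4972, -0.1663, 0.2049]
eef_rot: [-3.141, -0.0, 1.549]
force: [0.2, 0.0, -0.1]
grip_width: 0.0704
grip_force: 0.0
```

Request:
{"fn": "apply_moves", "kwargs": {"plan": [0, 0, 0, 0, 0, 0, 0, 0, 0, 0, 0, 0]}}

```text
time_s: 3.5
ee_pos: [0.4962, -0.1629, 0.2055]
eef_rot: [-3.142, -0.0, 1.548]
force: [0.8, -0.2, -0.1]
grip_width: 0.0704
grip_force: 0.0
```

Request:
{"fn": "apply_moves", "kwargs": {"plan": [0, 4, 10, 0, 0, 0, 20, 0, 0, 0, 20, 0, 0, 0, 20, 0, 0, 0, 20, 0, 0, 0, 20, 0, 0, 0, 20, 0, 0, 0, 20, 0, 0, 0, 15, 0, 0, 0, 10, 0, 0, 0, 5, 0, 0, 0, 0, 0, 0, 0, 0, 0]}}

```text
time_s: 4.8
ee_pos: [0.5008, -0.1639, 0.026]
eef_rot: [3.141, 0.0, 1.546]
force: [0.5, 0.2, 0.1]
grip_width: 0.0704
grip_force: 0.0
```

```bash
python3 - <<'E'
from h import *
c=camera("top"); save(c,"top1"); s=camera("scene"); save(s,"s1")
cv2.imwrite("pics/s1c.png",cv2.resize(cv2.imread("pics/s1.png")[120:290,150:420],None,fx=2.9,fy=2.9))
E
```

```text
(no output)
```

View pics/s1c.png

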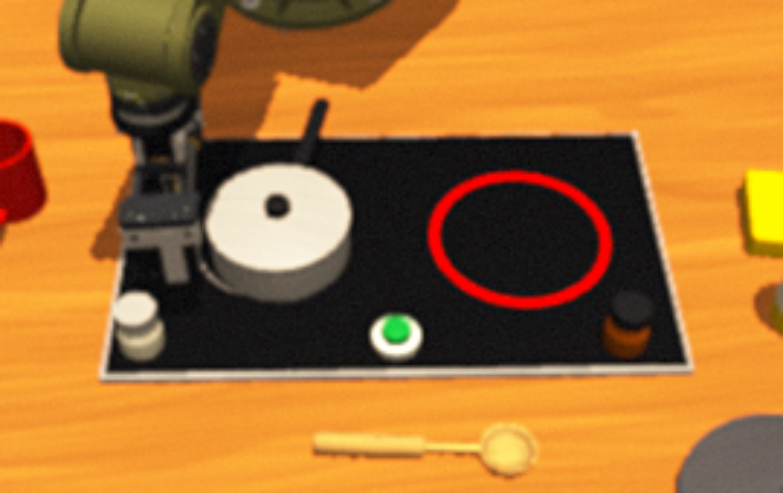

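The fingers are down at about (165,240), right of the pan. They are clear of the pan, and of the salt jar at (137,325). Now I'll push gently.

Request:
{"fn": "apply_moves", "kwargs": {"plan": [8, 0, 0, 0, 8, 0, 0, 0, 8, 0, 0, 0, 4, 0, 0, 0, 4, 0, 0, 0, 4, 0, 0, 0, 6, 0, 0, 0, 8, 0, 0, 0, 10, 0, 0, 0, 10, 0, 0, 0, 10, 0, 0, 0, 10, 0, 0, 0, 10, 0, 0, 0, 10, 0, 0, 0, 8, 0, 0, 0, 6, 0, 0, 0, 4, 0, 0, 0, 2, 0, 0, 0, 0, 0, 0, 0, 0, 0, 0, 0]}}

```text
time_s: 6.9
ee_pos: [0.5037, -0.0339, 0.0254]
eef_rot: [-3.141, -0.0, 1.546]
force: [0.0, -1.4, -0.1]
grip_width: 0.0704
grip_force: 0.3
```

```bash
python3 - <<'E'
from h import *
np.set_printoptions(precision=4,suppress=True)
c=camera("top"); save(c,"top2"); print(ringpan(c))
cv2.imwrite("pics/t2c.png",cv2.resize(cv2.imread("pics/top2.png")[160:320,150:400],None,fx=3,fy=3))
E
```

```text
{'ring': array([0.5062, 0.1863]), 'rr': np.float64(0.08844988768129002), 'button': array([0.6259, 0.0431, 0.034 ]), 'pan': array([0.5054, 0.037 , 0.067 ]), 'panr': np.float64(0.07222609449895012), 'pan_med': array([0.5075, 0.0579]), 'lidz': np.float64(0.07039807156172896), 'handle': array([0.379 , 0.0862, 0.0598])}
```

View pics/t2c.png

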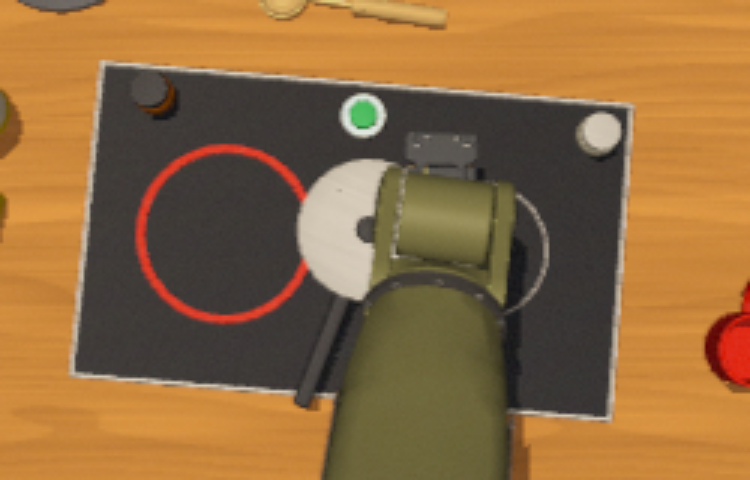

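The pan at about (365,228) in the crop leads the fingers by 70 mm, on line with the ring at (225,234). I'll push 148 mm more.

Request:
{"fn": "apply_moves", "kwargs": {"plan": [2, 0, 0, 0, 4, 0, 0, 0, 7, 0, 0, 0, 10, -0.2, 0, 0, 10, -0.2, 0, 0, 10, -0.2, 0, 0, 10, -0.2, 0, 0, 10, -0.2, 0, 0, 10, -0.2, 0, 0, 10, -0.2, 0, 0, 10, -0.2, 0, 0, 10, -0.2, 0, 0, 10, -0.2, 0, 0, 10, -0.2, 0, 0, 8, 0, 0, 0, 7, 0, 0, 0, 5, 0, 0, 0, 3, 0, 0, 0, 2, 0, 0, 0, 0, 0, 0, 0]}}

```text
time_s: 8.95
ee_pos: [0.5053, 0.1142, 0.0254]
eef_rot: [3.142, -0.0, 1.546]
force: [-0.3, -1.4, 0.8]
grip_width: 0.0702
grip_force: 0.9
```

Request:
{"fn": "apply_moves", "kwargs": {"plan": [0, 0, 0, 0, -5, 0, 0, 0, -15, 0, 0, 0, -20, 0, 0, 0, -20, 0, 0, 0, -20, 0, 0, 0, -20, 0, 0, 0, -20, 0, 0, 0, -10, 0, 0, 0, 0, 0, 0, 0]}}

```text
time_s: 9.95
ee_pos: [0.5019, -0.0173, 0.0255]
eef_rot: [3.142, -0.0, 1.544]
force: [-1.0, 0.1, 0.4]
grip_width: 0.0703
grip_force: 0.0
```

```bash
python3 - <<'E'
from h import *
np.set_printoptions(precision=4,suppress=True)
c=camera("top"); save(c,"top3"); print(ringpan(c)); np.savez("top3.npz",**c)
cv2.imwrite("pics/t3c.png",cv2.resize(cv2.imread("pics/top3.png")[160:320,150:400],None,fx=3,fy=3))
E
```

```text
{'ring': array([0.5062, 0.1861]), 'rr': np.float64(0.08850531530954488), 'button': array([0.6259, 0.0431, 0.034 ]), 'pan': array([0.5072, 0.1838, 0.067 ]), 'panr': np.float64(0.07138297558867521), 'pan_med': array([0.5082, 0.183 ]), 'lidz': np.float64(0.07033288286508224), 'handle': array([0.4142, 0.2365, 0.0604])}
```

View pics/t3c.png

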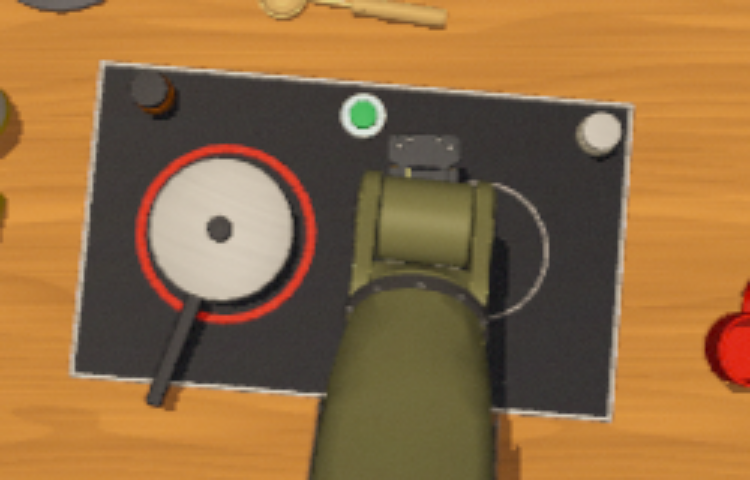

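The pan is within about 3 mm of the ring centre: crop (220,230), ring (225,234). Next I'll lift, shut the fingers and go above the button.

Request:
{"fn": "apply_moves", "kwargs": {"plan": [0, 0, -10, 0, 0, 0, -20, 0, 0, 0, -25, 0, 0, 0, -25, 0, 0, 0, -15, 0, 0, 0, -5, 0, 6, 12, 0, 0, 9, 18, 0, 0, 11, 21, 0, 0, 11, 21, 0, 0, 11, 21, 0, 0, 9, 18, 0, 0, 6, 11.5, 0, 0, 0, 0, 0, 0, 0, 0, 0, 0, 0, 0, 0, 0], "hand": -1}}

```text
time_s: 11.6
ee_pos: [0.6254, 0.0439, 0.1254]
eef_rot: [-3.141, 0.0, 1.546]
force: [0.1, -0.0, 0.7]
grip_width: 0.0005
grip_force: 0.0
```

```bash
python3 - <<'E'
from h import *
np.set_printoptions(precision=4,suppress=True)
o=monitor.get_obs(); print(o['ee_pos'],o['grip_width'],o['force'])
c=camera("wrist"); save(c,"w4")
h=cv2.cvtColor(c["image"],cv2.COLOR_RGB2HSV); g=(h[...,0]>45)&(h[...,0]<85)&(h[...,1]>120); v,u=np.nonzero(g)
print(len(u)); 
if len(u): print(cast(c,[[u.mean(),v.mean()]],0.034),cast(c,[[(u.min()+u.max())/2,(v.min()+v.max())/2]],0.034))
E
```

```text
[0.6254 0.0439 0.1254] 0.0005487619718475371 [ 0.0846 -0.0182  0.6965]
1587
[[0.5639 0.0313 0.034 ]] [[0.5239 0.0447 0.034 ]]
```

View pics/w4.png

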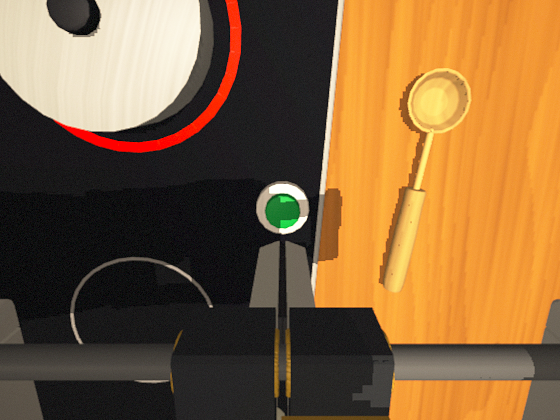

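The wrist view shows the button at (283,210), in line with the shut fingertips, and the pan inside the ring at upper left. Now I'll press.

Request:
{"fn": "apply_moves", "kwargs": {"plan": [0, 0, 10, 0, 0, 0, 20, 0, 0, 0, 20, 0, 0, 0, 20, 0, 0, 0, 10, 0, 0, 0, 5, 0, 0, 0, 4, 0, 0, 0, 3, 0, 0, 0, 3, 0, 0, 0, 2, 0, 0, 0, 1, 0, 0, 0, 0, 0, 0, 0, 0, 0]}}

```text
time_s: 12.95
ee_pos: [0.6264, 0.044, 0.0283]
eef_rot: [3.141, -0.0, 1.546]
force: [-2.9, -0.5, 6.2]
grip_width: 0.0004
grip_force: 3.3
```

Request:
{"fn": "apply_moves", "kwargs": {"plan": [0, 0, 1, 0, 0, 0, 1, 0, 0, 0, 0, 0, 0, 0, 0, 0, 0, 0, 0, 0]}}

```text
time_s: 13.45
ee_pos: [0.6266, 0.044, 0.0279]
eef_rot: [3.14, 0.0, 1.546]
force: [-10.7, -0.9, 21.7]
grip_width: -0.0
grip_force: 11.2
```

The force jumped while the height hardly changed, so the button is fully down. I'll lift off and check.

Request:
{"fn": "apply_moves", "kwargs": {"plan": [0, 0, -3, 0, 0, 0, -10, 0, 0, 0, -20, 0, 0, 0, -30, 0, 0, 0, -30, 0, 0, 0, -20, 0, 0, 0, -10, 0, 0, 0, 0, 0, 0, 0, 0, 0, 0, 0, 0, 0]}}

```text
time_s: 14.45
ee_pos: [0.6255, 0.044, 0.147]
eef_rot: [-3.139, 0.0, 1.546]
force: [-0.8, 0.6, -0.4]
grip_width: 0.0002
grip_force: 0.0
```

```bash
python3 - <<'E'
from h import *
np.set_printoptions(precision=4,suppress=True)
c=camera("top"); r=ringpan(c); print(r['ring'],r['pan']); s=camera("scene"); save(s,"s5")
cv2.imwrite("pics/s5c.png",cv2.resize(cv2.imread("pics/s5.png")[120:320,90:460],None,fx=2.1,fy=2.1))
E
```

```text
[0.5062 0.1865] [0.5067 0.1838 0.067 ]h.py:20: RuntimeWarning: Mean of empty slice.
  g=hob&(h[...,0]>45)&(h[...,0]<85)&(h[...,1]>120); v,u=np.nonzero(g); b=cast(c,[[u.mean(),v.mean()]],0.034)[0]
  ret = ret.dtype.type(ret / rcount)
```

View pics/s5c.png

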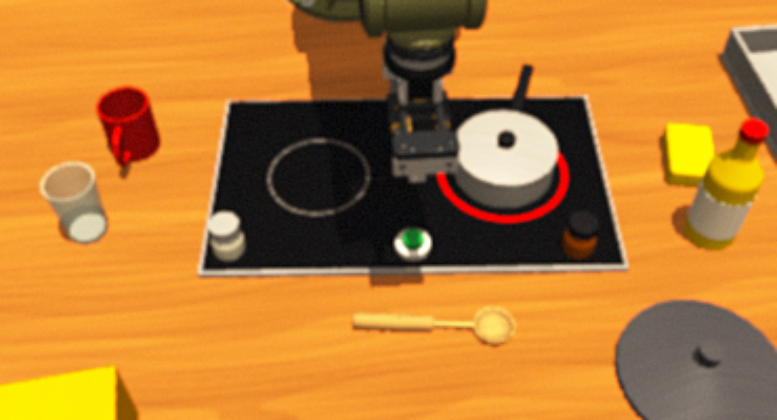

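The pan at (507,160) stands inside the ring. The button at (413,240) is up, everything else is in place and the arm is clear.

```bash
python3 -c "
from station import ctrl
print(ctrl.hand_in())"
```

```text
the job is handed in; nothing more can be done
None
```

I pushed the pan into the red ring (about 3 mm off centre by the camera), then pressed the green button fully down and released it, and handed the job in at about 14.5 s with nothing else visibly moved; the hand-in returned no verdict.

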